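Run the wing nut down on the pencil-barrel clamp

ROBOT

A 6-joint arm with a two-finger parallel gripper is mounted at the origin on the work surface. World frame = base frame: x ahead of the robot, y to its left, z up, the work surface at z = 0. Lengths are in m, angles in rad, forces in N, time in s.
With the tool pointing down it reaches from about 0.35 to 0.8 m from the base axis. Payload 7.3 kg.
Tool frame: the origin (TCP) lies between the finger pads; the fingertips stand 25 mm ahead of it and the grasp point (between the pads) lies 6 mm ahead of it (r.tip_extent is the distance from the TCP to the fingertips, in m); z points along the fingers, y is the direction in which the jaws open and shut (so a half turn about z gives the same grasp; the last joint's range is limited). The gripper opens to 85 mm and grips with 20 to 120 N. Pads are 22 mm wide; open, the fingers measure 114 mm over their backs; the gripper's body (76 mm by 85 mm) begins 54 mm behind the grasp point. The pads swing forward as they close: fully open they stand 13 mm farther back than shut.
Start: joints at [-1.383, 0.342, 1.524, -0, 1.275, -0.146], TCP at [0.172, -0.496, 0.256] pointing down, gripper open.
Joint ranges: [-2.53, 2.53], [-0.77, 2.02], [0.04, 2.7], [-1, 4.14], [0.28, 2.66], [-3.11, 3.11]. Speed limits (rad/s): [2.57, 2.57, 3.14, 3.14, 3.14, 3.14].

INTERFACE

Orientations are given as a unit quaternion [x, y, z, w].
In Python, from workcell import r, command_gripper, optics gives the robot as it stands. The module is installed in compiled form; this text tells all that it offers. Calls block until the motion is done:
- r.reach(position, orientation): joint-space move of the TCP to a pose.
- r.move_straight(position, orientation=None, speed=0.15, max_force=None): straight line of the TCP; orientation=None keeps the orientation; speed is the mean speed in m/s. With max_force (N) it stops when the force on the tool has changed by that much, and returns True; else False.
- r.movej(angles): joint-space move.
- command_gripper(opening, force=None): finger opening in m; force is the grip in N (None keeps the last); returns when the fingers have stopped.
- r.hold(seconds).
- r.solve_ik(position, orientation): joint angles nearest the present ones, or None.
- r.read_state(): the state.
- optics.get_image(name): name is "side" or "top"; returns (picture, depth): 400x640x3 uint8, red, green, blue; 400x640 float32, m along the optical axis (not along the pixel's ray), 0 where there is no reading.
- optics.camera_model(name): a dict with "K" (3x3 intrinsics, pixels), "R" (3x3) and "t" (3): a world point X has camera coordinates R X + t. Camera axes: x right, y down, z forward; pixel columns grow to the right and rows downward; lengths in m; the calibration is good to about 2 mm. A picture is of the moment at which its call begins. camera_model takes no time and is no camera call.
A pose or a line that the arm cannot do raises r.PlanningError and nothing moves.
- r.finish_job(): hands the job in, once; it reports no verdict.
The state is a dict: "time_s": time; "joint_positions": joint angles; "dq": joint speeds; "tau": joint torques, N m; "eef_pos": TCP position; "eef_rot": TCP orientation; "contact_force": force on the tool from outside, world axes, zero at the start; "torque": the same for the moment, N m; "grip_width": finger opening in m.
Only numpy, scipy, OpenCV 4.12 (cv2) and the standard library are available. Lean on these libraries where they do the work, as an engineer would, in place of code of your own. Each camera call takes 0.05 s, during which the arm holds its last target. There are 200 camera calls.

TASK

Tighten the loose wing nut on the little barrel clamp so that its strap comes fully down on the copper barrel: push the wings round clockwise (seen from above) with a fingertip, stroke after stroke, taking the finger off the wings between strokes, until the nut stops at finger-tight. Do not force it past the stop, and leave the barrel lying in its groove and the ramekin, tin lid and knurled grips where they are. Finish clear of the nut.

Things in the scene. Friction and masses are not known exactly. Their poses are not given: they have to be found in the camera images.
- jig: Barrel clamp, fixed to the table; place and yaw vary. Pale wooden board 150 (x) by 120 (y) by 15 mm; origin: centre of its underside, on the table, z up. Steel stud, 8 mm thick, upright at x=0, y=0, top 72 mm above the table. Groove along x at y=34 mm for the barrel, rails 25 mm above the table; heel block at y=-42 mm, top 28 mm. Only nut and stud stand above the strap.
- strap_top (a point): Centre of the top face of the clamp's dark steel strap, on the stud's axis under the nut. Strap 24 mm (x) by 104 mm (y) by 8 mm thick, across the barrel; top 42 mm above the table with the nut wholly loose, 37 mm when home. It sinks with the nut.
- wing_nut (a joint): Turn of the wing nut about the upright stud, rad: 0 wholly loose, grows clockwise seen from above (tightening), hard stop at 5.0 = home, strap down on the barrel. Starts between 0 and 1.2. Light friction (0.04 N m, about 2 N at a wing); stays where it is left. Each radian lowers nut and strap by 1 mm.
- nut_mid (a point): On the steel wing nut's axis at wing mid-height (56 mm above the table loose, 51 mm home); z up, x along the two opposite wings; turns and sinks with the nut. Wings: flat, upright, 5 mm thick, out to 35 mm from the axis, solid from 9 mm below to 9 mm above this point, with rounded ears above that to 14 mm above. Hub 18 mm in diameter, 24 mm at its foot.
- barrel_center (a point): Centre of the copper pencil barrel, a cylinder 14 mm in diameter and 100 mm long (its x axis along it), lying loose in the groove of the clamp under the strap, 22 mm above the table.
- grip_a_center (a point): Centre of a black knurled grip standing upright on the table beside the clamp: 19 mm in diameter, 34 mm tall. Loose, leave alone.
- grip_b_center (a point): Centre of the other black knurled grip, standing the same way, 19 mm in diameter, 34 mm tall. Loose, leave alone.
- ramekin: Pale blue ceramic ramekin, 84 mm across the mouth, 45 mm tall, open upward; origin at the centre of its underside. Leave alone.
- tin_lid: Flat round tin lid, 72 mm across, 12 mm high, lying on the table; origin at the centre of its underside. Leave alone.
There are look-alikes about, which are no part of the job. Of the things that look like the jig, the middle-sized one is meant.

How it is judged:
By the outcome, as a careful person would: the job done as asked, in the order asked, and still so for the second after the job is handed in, with the robot touching nothing.
It also fails if it takes over 64 s, if anything falls off the work surface, if the arm or the gripper's body presses on something with over 40 N, if the wrist force passes 120 N, or if a joint passes its speed limit or range.

## Working session

There is one attempt and no reset: what is moved stays moved. The work goes in short steps, each a Python script; the robot and the scene stay as the last script left them, time stands still between calls to the robot, and variables do not carry over. Pictures are saved under pics/ and viewed, about 8 in all and at most 12, crops included, and the job is handed in when it is done.

```bash
mkdir -p pics
cat > h.py <<'E'
import numpy as np, cv2
from workcell import r, command_gripper, optics
def grab(n):
    im,d=optics.get_image(n); m=optics.camera_model(n)
    K,R,t=[np.array(m[k],float) for k in("K","R","t")]
    v,u=np.mgrid[:400,:640]
    c=np.stack([(u-K[0,2])/K[0,0]*d,(v-K[1,2])/K[1,1]*d,d],-1)
    P=(c-t.reshape(3))@R; P[d<=0]=np.nan
    return im,P
def save(n,im,s=1):
    cv2.imwrite("pics/"+n,cv2.resize(im[...,::-1],None,fx=s,fy=s,interpolation=cv2.INTER_CUBIC))
E
python3 - <<'E'
from h import *
for n in("top","side"):
    im,P=grab(n); np.savez(n+"0.npz",im=im,P=P); save(n+"0.png",im,1.25)
    m=optics.camera_model(n); print(n,-np.array(m["R"]).T@np.array(m["t"]).ravel())
print(r.read_state()["time_s"],r.tip_extent)
E
```

```text
top [ 0.39630504 -0.02116836  1.27133483]
side [ 0.52322283 -1.10255494  0.75429363]
0.1 0.025
```

View pics/top0.png

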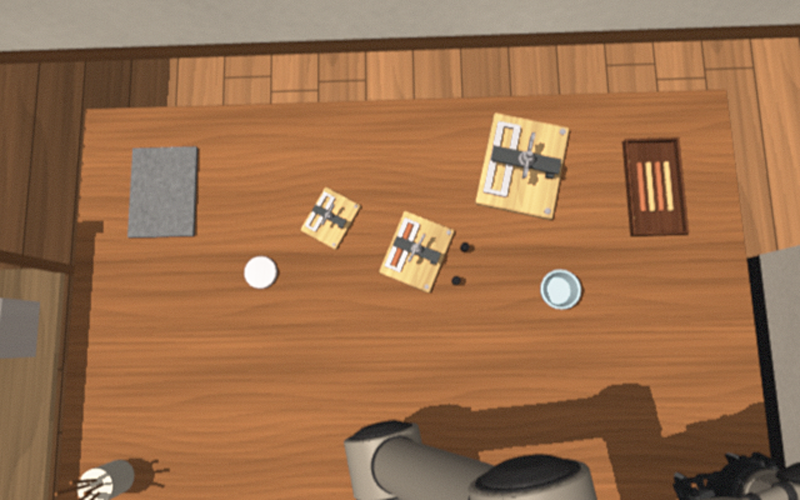

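View pics/side0.png

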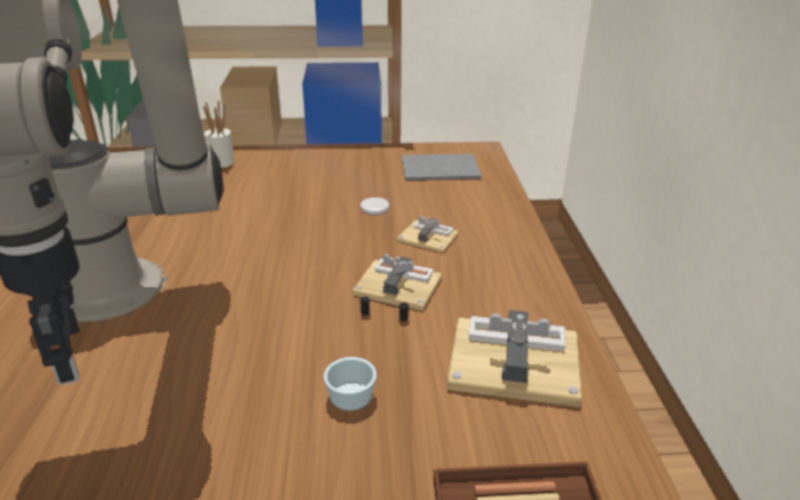

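Look-alikes in the 800x500 top picture are small clamp (331,217), middle clamp (416,251) and large clamp (523,165). I choose the middle one, which also holds the copper barrel and has the grips beside it. I'll check it in a close crop and measure.

Run:
```python
from h import *
z=np.load("top0.npz"); im,P=z["im"],z["P"]
s=np.load("side0.npz"); 
a=cv2.resize(im[160:242,292:392],None,fx=6,fy=6,interpolation=cv2.INTER_CUBIC)
b=cv2.resize(s["im"][195:260,275:360],None,fx=7,fy=7,interpolation=cv2.INTER_CUBIC)
cv2.imwrite("pics/crop.png",cv2.resize(np.vstack([a[:, :595]]),None)[...,::-1])
def show(name,m,Q):
    p=Q[m]; print(name,len(p),p.mean(0).round(4)); return p
sub=np.zeros((400,640),bool); sub[165:238,300:366]=1
Z=P[...,2]
p=show("board",sub&(Z>.009)&(Z<.06),P)
rect=cv2.minAreaRect((p[:,:2]*1000).astype(np.float32)); print(rect)
c=np.array(rect[0])/1000
for lo,hi in((.03,.044),(.047,.08)):
    m=sub&(Z>lo)&(Z<hi); q=show((lo,hi),m,P)
    print(cv2.minAreaRect((q[:,:2]*1000).astype(np.float32)))
print((P[sub&(Z>.047)]*1000).round(0).tolist())
Zs=s["P"]; m=(np.hypot(Zs[...,0]-c[0],Zs[...,1]-c[1])<.06)&(Zs[...,2]>.046)&(Zs[...,2]<.075)
q=Zs[m]*1000; print(len(q)); print(q.round(0).tolist())
# other objects
for n,(u,v) in dict(ga=(465,247),gb=(457,281),ram=(561,289),lid=(261,272)).items():
    print(n,P[int(v/1.25),int(u/1.25)].round(3))
```

```text
Traceback (most recent call last):
cv2.error: OpenCV(4.12.0) /io/opencv/modules/imgproc/src/resize.cpp:4211: error: (-215:Assertion failed) inv_scale_x > 0 in function 'resize'
```

Run:
```python
from h import *
z=np.load("top0.npz"); im,P=z["im"],z["P"]
s=np.load("side0.npz"); 
a=cv2.resize(im[165:238,300:370],(575,600),interpolation=cv2.INTER_CUBIC)
cv2.imwrite("pics/crop.png",a[...,::-1])
def show(name,m,Q):
    p=Q[m]; print(name,len(p),p.mean(0).round(4)); return p
sub=np.zeros((400,640),bool); sub[165:238,300:366]=1
Z=P[...,2]
p=show("board",sub&(Z>.009)&(Z<.06),P)
rect=cv2.minAreaRect((p[:,:2]*1000).astype(np.float32)); print(rect)
c=np.array(rect[0])/1000
for lo,hi in((.03,.044),(.047,.08)):
    m=sub&(Z>lo)&(Z<hi); q=show((lo,hi),m,P)
    if len(q)>3: print(cv2.minAreaRect((q[:,:2]*1000).astype(np.float32)))
print((P[sub&(Z>.047)]*1000).round(0).tolist())
Zs=s["P"]; m=(np.hypot(Zs[...,0]-c[0],Zs[...,1]-c[1])<.06)&(Zs[...,2]>.046)&(Zs[...,2]<.085)
q=Zs[m]*1000; print(len(q)); print(q[::2].round(0).tolist())
for n,(u,v) in dict(ga=(465,247),gb=(457,281),ram=(561,289),lid=(261,272)).items():
    print(n,P[int(v/1.25),int(u/1.25)].round(3))
```

```text
board 2297 [ 0.5809 -0.0269  0.0219]
((578.7904052734375, -47.562469482421875), (174.32000732421875, 158.09100341796875), 66.43146514892578)
(0.03, 0.044) 284 [ 0.5807 -0.0272  0.0386]
((579.9722900390625, -49.8345947265625), (156.07559204101562, 106.92912292480469), 73.59285736083984)
(0.047, 0.08) 99 [ 0.5814 -0.0266  0.0604]
((577.6099243164062, -28.046539306640625), (70.031982421875, 60.5253791809082), 29.670063018798828)
[[613.0, -43.0, 67.0], [610.0, -43.0, 71.0], [607.0, -40.0, 72.0], [607.0, -42.0, 73.0], [604.0, -37.0, 72.0], [605.0, -40.0, 68.0], [607.0, -43.0, 57.0], [602.0, -37.0, 68.0], [601.0, -40.0, 71.0], [600.0, -34.0, 63.0], [599.0, -37.0, 72.0], [602.0, -40.0, 54.0], [597.0, -32.0, 70.0], [597.0, -34.0, 68.0], [598.0, -37.0, 62.0], [599.0, 6.0, 48.0], [595.0, -32.0, 65.0], [595.0, -34.0, 65.0], [595.0, -26.0, 47.0], [592.0, -29.0, 63.0], [592.0, -32.0, 65.0], [592.0, -34.0, 62.0], [592.0, -21.0, 48.0], [591.0, -24.0, 56.0], [591.0, -26.0, 58.0], [590.0, -29.0, 60.0], [591.0, -32.0, 57.0], [591.0, 14.0, 47.0], [590.0, 1.0, 47.0], [589.0, -18.0, 49.0], [589.0, -21.0,
[... 3127 characters left out ...]
0], [597.0, -39.0, 56.0], [602.0, -39.0, 56.0], [607.0, -40.0, 57.0], [611.0, -46.0, 61.0], [575.0, -27.0, 47.0], [580.0, -33.0, 50.0], [585.0, -36.0, 52.0], [590.0, -36.0, 52.0], [595.0, -31.0, 48.0], [600.0, -40.0, 54.0], [604.0, -41.0, 54.0], [609.0, -44.0, 56.0], [614.0, -48.0, 59.0], [580.0, -34.0, 48.0], [585.0, -39.0, 51.0], [590.0, -37.0, 49.0], [597.0, -39.0, 51.0], [602.0, -42.0, 52.0], [607.0, -42.0, 52.0], [611.0, -48.0, 56.0], [582.0, -36.0, 46.0], [590.0, -37.0, 46.0], [604.0, -44.0, 50.0], [610.0, -39.0, 47.0], [614.0, -47.0, 52.0], [612.0, -46.0, 49.0], [580.0, -72.0, 47.0]]
ga [ 0.589 -0.132  0.035]
gb [ 0.516 -0.11   0.035]
ram [ 0.494 -0.337  0.006]
lid [0.548 0.321 0.013]
```

View pics/crop.png

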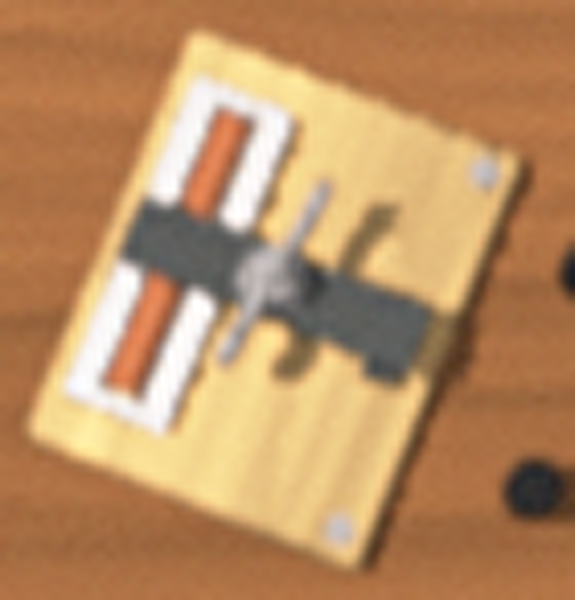

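The crop shows the middle clamp: copper barrel (230,120)–(125,380), nut axis at (270,275), wings along (325,185)–(228,360). That puts the axis at about (0.583, -0.0265) m and the wings at about -31°. I'll hover over the start pose and check the tool geometry.

```bash
cat >> h.py <<'E'
from scipy.spatial.transform import Rotation as Ro
C=np.array([.583,-.0265]); RAD=.026; OFF=.0175
def pose(al,q,flip,gap=0,lift=0):
    e=np.array([np.cos(al),np.sin(al)]); t=np.array([-e[1],e[0]])
    xy=C+RAD*e+(OFF+gap)*t
    tip=.0505-q*.001+lift
    a=al+np.pi*flip
    o=Ro.from_matrix(np.array([[np.cos(a),np.sin(a),0],[np.sin(a),-np.cos(a),0],[0,0,-1]])).as_quat()
    return np.r_[xy,tip+r.tip_extent],o
def pickflip(a0,a1,q):
    best=[]
    for f in(0,1):
        j=[r.solve_ik(*pose(a,q,f,0,.04)) for a in np.linspace(a0,a1,5)]
        if all(x is not None for x in j): best.append((max(abs(x[5]) for x in j),f))
    return min(best)[1], best
E
python3 - <<'E'
from h import *
command_gripper(0); print(r.tip_extent, r.read_state()["grip_width"])
a=np.deg2rad(-31); f,b=pickflip(a+.3,a-1.4,.2); print(f,b)
p,o=pose(a,.2,f,.012,.05); r.reach(p,o)
s=r.read_state(); print(s["time_s"],s["eef_pos"],s["contact_force"],s["joint_positions"])
im,P=grab("top"); np.savez("top1.npz",im=im,P=P)
im2,_=grab("side")
v=np.hstack([cv2.resize(im[150:240,290:380],(400,400),interpolation=2),cv2.resize(im2[170:270,260:360],(400,400),interpolation=2)])
save("hov.png",v)
E
```

```text
0.025 -0.00020696902430769845
1 [(np.float64(2.9970519748628552), 0), (np.float64(1.4804295651237749), 1)]
3.25 [ 0.62055414 -0.01569743  0.12558739] [-0.55766607 -0.58665154  0.31959685] [-1.48590864e-01  6.35413574e-01  1.41436510e+00 -2.13801693e-04
  1.09127929e+00 -1.17649630e+00]
```

View pics/hov.png

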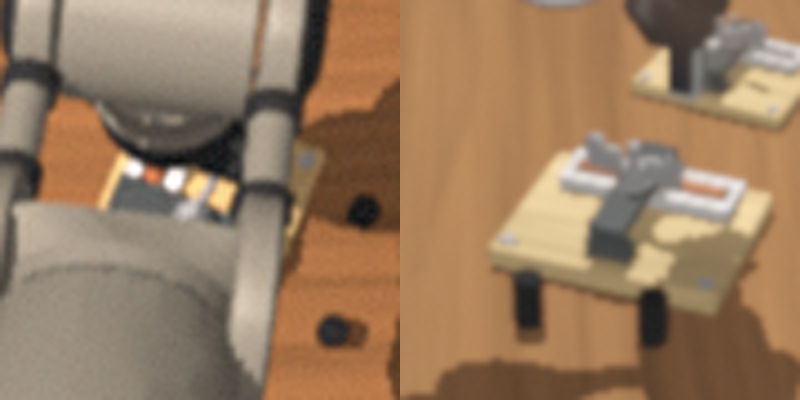

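The hover view shows the finger at (685,70) in the right half. It only appears over the far clamp through parallax at tip height 0.1 m, and the wings are unchanged at (630,155). I'll make the first stroke with force logging.

```bash
cat >> h.py <<'E'
def stroke(a_wing,q,turn,stop=7.,step=.12,speed=.05,approach=True,cushion=.012,verb=True):
    """push wing at a_wing clockwise by up to turn; returns (angle turned, stopped)"""
    f,_=pickflip(a_wing+.1,a_wing-turn,q)
    p,o=pose(a_wing,q,f,cushion,.05); r.reach(p,o)
    p,o=pose(a_wing,q,f,cushion,0); hit=r.move_straight(p,o,.12,max_force=8)
    if hit: print("hit on descent",r.read_state()["contact_force"]); return 0,True,f
    f0=np.array(r.read_state()["contact_force"])
    p,o=pose(a_wing,q,f,.002,0); r.move_straight(p,o,.06,max_force=stop)
    n=int(np.ceil(turn/step)); log=[]; stopped=False
    for d in np.linspace(0,turn,n+1)[1:]:
        a=a_wing-d; p,o=pose(a,q+d,f,0,0)
        h=r.move_straight(p,o,speed,max_force=stop)
        s=r.read_state(); F=np.array(s["contact_force"])-f0
        ft=F[:2]@np.array([-np.sin(a),np.cos(a)]); log.append((round(d,2),round(ft,1),round(F[2],1)))
        if h or ft>stop: stopped=True; break
    if verb: print(log)
    # where the tool really is
    e=np.array(s["eef_pos"])[:2]; x=Ro.from_quat(s["eef_rot"]).as_matrix()[:2,0]*(1-2*f)
    al=np.arctan2(x[1],x[0]); 
    p,o=pose(al,q+d,f,cushion,0); r.move_straight(p,o,.08)
    p,o=pose(al,q+d,f,cushion,.05); r.move_straight(p,o,.15)
    turned=(a_wing-al+np.pi)%(2*np.pi)-np.pi
    print("turned",round(turned,3),"stopped",stopped,"t",round(s["time_s"],1))
    return turned,stopped,f
E
python3 - <<'E'
from h import *
print(stroke(np.deg2rad(-31),.2,1.2))
s=r.read_state(); print(s["time_s"],s["contact_force"])
E
```

```text
[(np.float64(0.12), np.float64(0.3), np.float64(-0.1)), (np.float64(0.24), np.float64(1.7), np.float64(0.7)), (np.float64(0.36), np.float64(1.8), np.float64(1.5)), (np.float64(0.48), np.float64(2.0), np.float64(-0.3)), (np.float64(0.6), np.float64(1.7), np.float64(0.1)), (np.float64(0.72), np.float64(0.9), np.float64(-0.7)), (np.float64(0.84), np.float64(1.3), np.float64(0.4)), (np.float64(0.96), np.float64(0.2), np.float64(0.0)), (np.float64(1.08), np.float64(0.8), np.float64(0.4)), (np.float64(1.2), np.float64(0.5), np.float64(0.0))]
turned 1.194 stopped False t 7.2
(np.float64(1.1940721641911445), False, 1)
7.9333 [-0.45823287 -0.80397666  0.59976062]
```

```bash
cat >> h.py <<'E'
def wing(n="side"):
    im,P=grab(n); X=P-np.r_[C,0]
    m=(np.hypot(X[...,0],X[...,1])<.045)&(P[...,2]>.05)&(P[...,2]<.074)
    q=X[m][:,:2]; rr=np.hypot(*q.T); q=q[rr>.015]
    th=.5*np.angle(np.sum((q[:,0]+1j*q[:,1])**2)); print(n,len(q),"wing deg",np.rad2deg(th).round(1),"mid",q.mean(0)); return im,th
E
python3 - <<'E'
from h import *
s=np.load("side0.npz")
for k in("side0.npz","top0.npz"):
    s=np.load(k);_g=(s["im"],s["P"]); import h; old=h.grab; h.grab=lambda n:_g; h.wing(k); h.grab=old
im,th=wing()
save("s1.png",cv2.resize(im[190:250,285:365],(640,480),interpolation=2))
E
```

```text
side0.npz 102 wing deg -32.5 mid [ 0.00474295 -0.00407048]
top0.npz 31 wing deg -32.8 mid [-0.00220644  0.00206713]
side 48 wing deg 74.8 mid [ 0.00214977 -0.00766283]
```

View pics/s1.png

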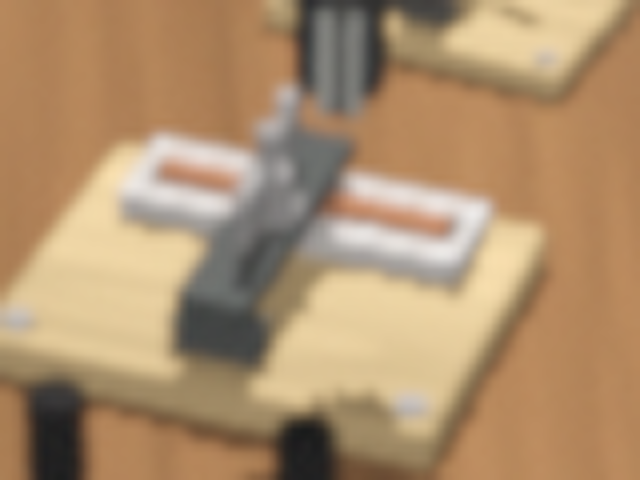

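The side crop shows the wings now nearly end-on at (285,100)–(280,200), at about 75° (mod 180), with the barrel and grips undisturbed. Next strokes alternate wings.

Run:
```python
from h import *
a=np.deg2rad(77); q=1.4
t,st,f=stroke(a,q,1.3,verb=True)
im,th=wing()
if not st:
    a2=a-t+np.pi; a2=(a2+np.pi)%(2*np.pi)-np.pi; print("next",np.rad2deg(a2))
    t2,st,f=stroke(a2,q+t,1.3); im,th=wing()
print(r.read_state()["time_s"])
save("s2.png",cv2.resize(im[190:250,285:365],(640,480),interpolation=2))
```

```text
[(np.float64(0.12), np.float64(1.2), np.float64(1.0)), (np.float64(0.24), np.float64(0.4), np.float64(-0.5)), (np.float64(0.35), np.float64(0.8), np.float64(-0.3)), (np.float64(0.47), np.float64(0.5), np.float64(0.1)), (np.float64(0.59), np.float64(0.5), np.float64(0.9)), (np.float64(0.71), np.float64(0.2), np.float64(-0.6)), (np.float64(0.83), np.float64(0.9), np.float64(0.1)), (np.float64(0.95), np.float64(0.8), np.float64(-0.2)), (np.float64(1.06), np.float64(0.6), np.float64(0.1)), (np.float64(1.18), np.float64(0.6), np.float64(-0.2)), (np.float64(1.3), np.float64(0.8), np.float64(1.2))]
turned 1.294 stopped False t 12.2
side 101 wing deg 4.1 mid [ 0.00396352 -0.00277036]
next -177.15217383718834
[(np.float64(0.12), np.float64(1.0), np.float64(-0.4)), (np.float64(0.24), np.float64(-0.4), np.float64(-0.2)), (np.float64(0.35), np.float64(-0.2), np.float64(-0.1)), (np.float64(0.47), np.float64(-0.4), np.float64(0.5)), (np.float64(0.59), np.float64(0.3), np.float64(-0.5)), (np.float64(0.71), np.float64(-0.2), np.float64(0.2)), (np.float64(0.83), np.float64(-0.5), np.float64(-0.1)), (np.float64(0.95), np.float64(0.4), np.float64(-0.4)), (np.float64(1.06), np.float64(0.6), np.float64(-0.8)), (np.float64(1.18), np.float64(0.5), np.float64(-0.3)), (np.float64(1.3), np.float64(0.7), np.float64(-0.5))]
turned 1.294 stopped False t 19.6
side 65 wing deg -62.2 mid [ 0.00343078 -0.00538018]
20.4333
```

View pics/s2.png

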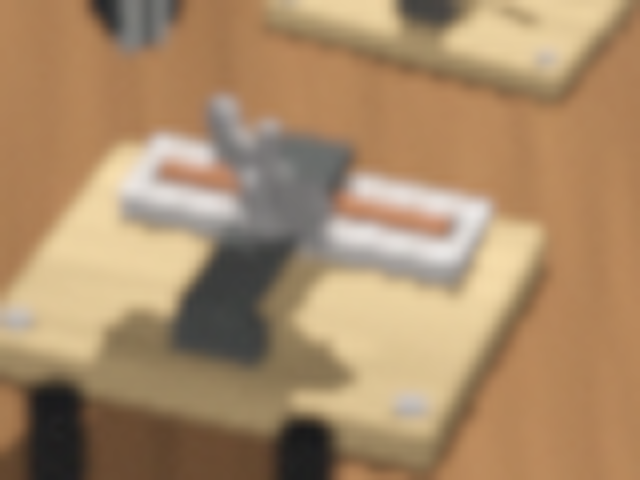

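The wings now lie through (222,110)–(300,215), with about 3.7 rad turned. Now the last strokes, slower and with a force stop.

Run:
```python
from h import *
t,st,f=stroke(np.deg2rad(116),3.8,1.5,stop=6,step=.08,speed=.025)
s=r.read_state(); print(s["time_s"])
im,th=wing()
save("s3.png",cv2.resize(im[190:250,285:365],(640,480),interpolation=2))
```

```text
[(np.float64(0.08), np.float64(0.8), np.float64(0.3)), (np.float64(0.16), np.float64(1.0), np.float64(-0.2)), (np.float64(0.24), np.float64(0.7), np.float64(0.5)), (np.float64(0.32), np.float64(1.6), np.float64(0.6)), (np.float64(0.39), np.float64(0.6), np.float64(-0.3)), (np.float64(0.47), np.float64(1.1), np.float64(-0.1)), (np.float64(0.55), np.float64(0.9), np.float64(1.0)), (np.float64(0.63), np.float64(1.2), np.float64(-1.0)), (np.float64(0.71), np.float64(1.2), np.float64(-0.3)), (np.float64(0.79), np.float64(1.6), np.float64(-0.2)), (np.float64(0.87), np.float64(1.1), np.float64(0.2)), (np.float64(0.95), np.float64(0.8), np.float64(0.5)), (np.float64(1.03), np.float64(0.7), np.float64(-0.5)), (np.float64(1.11), np.float64(1.6), np.float64(-0.6)), (np.float64(1.18), np.float64(0.9), np.float64(-0.5)), (np.float64(1.26), np.float64(0.7), np.float64(-0.7)), (np.float64(1.34), np.float64(5.3), np.float64(1.7)), (np.float64(1.42), np.float64(12.5), np.float64(5.6))]
turned 1.418 stopped True t 26.1
26.9333
side 65 wing deg 50.8 mid [ 0.00159769 -0.00479582]
```

View pics/s3.png

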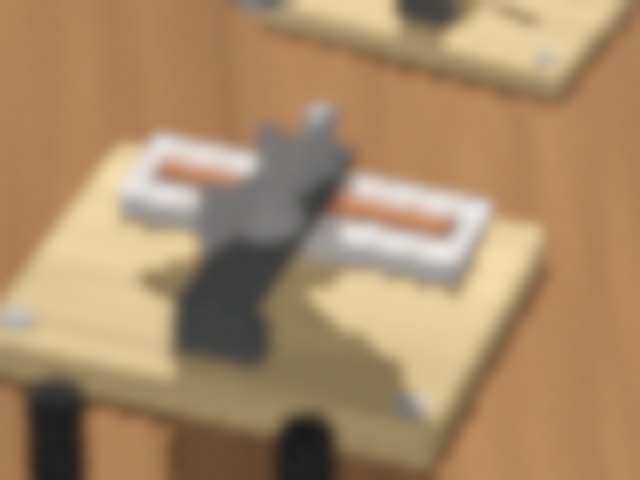

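Hard stop felt: tangential force rose from 1 N to 12.5 N at about 4.83 rad turned, which puts the total near 5.0 if the start was about 0.19. I'll retreat and check.

Run:
```python
from h import *
s=r.read_state(); p=np.array(s["eef_pos"]); r.move_straight(p+[0,0,.12],None,.2)
r.movej([-1.383,.342,1.524,0,1.275,-.146])
a=np.load("top0.npz"); im,P=grab("top"); im2,P2=grab("side"); A=np.load("side0.npz")
wing("top"); wing("side")
yaw=np.deg2rad(-22); X=(P[...,:2]-C)@np.array([[np.cos(yaw),-np.sin(yaw)],[np.sin(yaw),np.cos(yaw)]])
m=(abs(X[...,0])<.008)&(abs(X[...,1])>.02)&(abs(X[...,1])<.048)
for k,Z in(("before",a["P"]),("after",P)): print(k,m.sum(),np.nanmedian(Z[m][:,2]))
d=np.abs(im.astype(int)-a["im"]).max(-1); d2=np.abs(im2.astype(int)-A["im"]).max(-1)
for nm,(u,v) in dict(ga=(465,247),gb=(457,281),ram=(561,289),lid=(261,272)).items():
    u,v=int(u/1.25),int(v/1.25); print(nm,d[v-10:v+10,u-8:u+20].mean().round(1),P[v,u].round(3))
save("fin.png",np.hstack([cv2.resize(im[165:238,300:380],(400,365),interpolation=2),cv2.resize(im2[190:263,280:360],(400,365),interpolation=2)]))
print(r.read_state()["time_s"],r.read_state()["contact_force"])
```

```text
top 36 wing deg 49.8 mid [-0.00064429 -0.00038678]
side 65 wing deg 50.2 mid [ 0.00146694 -0.0049829 ]
before 119 0.04191901223151721
after 119 0.03810097095066049
ga 3.1 [ 0.589 -0.132  0.036]
gb 3.1 [ 0.516 -0.11   0.035]
ram 2.1 [ 0.494 -0.337  0.007]
lid 1.4 [0.548 0.322 0.01 ]
30.2667 [ 0.83019065  0.4649855  -0.12326489]
```

View pics/fin.png

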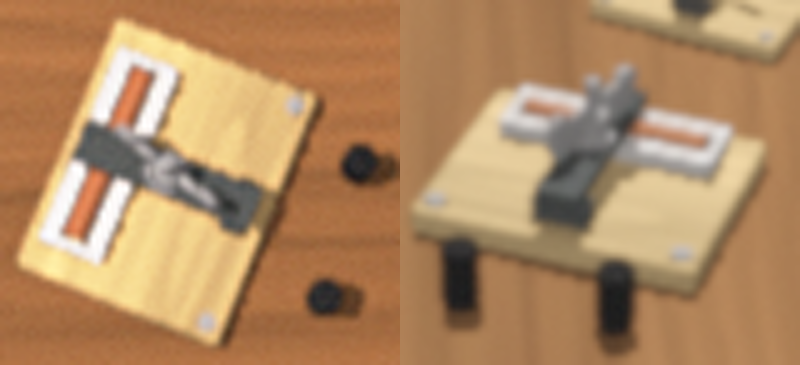

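```bash
python3 -c "
from h import *
r.finish_job()"
```

```text
the job is handed in; nothing more can be done
```

I tightened the wing nut on the middle-sized clamp to its stop in four clockwise fingertip strokes, lifting the finger off the wings between strokes. I then moved the arm back to its start pose and handed the job in at about 30 s.

- **Stop:** the tangential push rose from about 1 N to 5.3 N and then 12.5 N at the end of the last stroke, and I backed off there. That reading overshot the 6 N stop limit I had set.
- **Turn:** the cameras put the wings about 4.84 rad on from where they started. If the nut began at about 0.19 rad, that makes about 5.0, which is home. The 0.19 assumes the wings lie along the board's x axis when fully loose, which I could not confirm.
- **Strap height:** the camera depth showed the strap going from 41.9 mm to 38.1 mm. That is about 1 mm less drop than the turn implies, roughly within the 2 mm calibration, so I relied on the stop force and the turn angle.
- **Surroundings:** the barrel is still in its groove. The grips, ramekin and tin lid read the same positions as before, to within 1 mm across the table.

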